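# Refit the handle of the flattening press and nip the sheets

## Robot

A 6-joint arm with a two-finger parallel gripper is mounted at the origin on the work surface. World frame = base frame: x ahead of the robot, y to its left, z up, the work surface at z = 0. Lengths are in mm, angles in rad, forces in N, time in s.
With the tool pointing down it reaches from about 275 to 875 mm from the base axis. Payload 12.5 kg.
Tool frame: the origin (TCP) lies at the very end of the fingers, on their centre line; the grasp point (between the pads) lies 19 mm behind it (robot.grip_depth is the distance from the TCP to the grasp point, in mm); z points along the fingers, y is the line along which they close (so a half turn about z gives the same grasp; the last joint's range is limited). The gripper opens to 85 mm and grips with 20 to 120 N. Pads are 22 mm wide; open, the fingers measure 114 mm over their backs; the gripper's body (76 mm by 85 mm) begins 54 mm behind the grasp point. The pads swing forward as they close: fully open they stand 13 mm farther back than shut.
Start: joints at [1.206, 0.351, 1.652, -0, 1.139, -0.085], TCP at [151.858, 528.605, 231.29] pointing down, gripper open.
Joint ranges: [-2.75, 2.75], [-0.79, 2.1], [0.01, 2.65], [-1.57, 4.71], [0.07, 3.14], [-2.87, 2.87]. Speed limits (rad/s): [2.22, 2.22, 2.79, 3.14, 3.14, 3.14].

## Interface

Orientations are given as a unit quaternion [x, y, z, w].
In Python, from rig import robot, get_image gives the robot as it stands (robot), with the cameras as plain functions.
- The arm moves only by the shell command python3 inch.py 'ROWS' [FORCE]. ROWS is a JSON list of rows, 1 to 20 of them, each written [opening, [dx, dy, dz], turn]: the opening from 0.0 (shut) to 1.0 (fully open), then dx, dy, dz in normalised numbers (1 is 200 mm), then a turn about the tool's z in normalised numbers (1 is 90 degrees); each row shifts and turns the commanded pose from where the row before left it, along the tool's axes as they then stand; what a row does not reach is not made up. A row lasts 1/12 s, in which the tool goes at most 41.7 mm and 0.125 rad, less where a joint would pass 70% of its speed; a pose out of reach is approached as far as the arm can. The fingers move at their own pace and stop on an object; FORCE is the grip in N (left out, the last holds). Time passes only in rows, so rows that do not move let the fingers close. It prints the time, the measured TCP pose, the force, the opening and the grip force at its end. Input that does not fit is refused with a message, and nothing moves.
- robot.sense(): the state, without advancing time (a new reading comes with each control period).
- get_image(name): name is "scene" or "top" or "wrist"; returns a dict with "color" (400x640x3 uint8, red, green, blue), "mtx" (3x3 intrinsics, pixels), "R" (3x3) and "t" (3): a world point X has camera coordinates R X + t. Camera axes: x right, y down, z forward; pixel columns grow to the right and rows downward; lengths in mm; the calibration is good to about 2 mm. A picture is of the moment at which its call begins. There is no depth.
- robot.hand_in(): hands the job in; it is judged then, once.
The state is a dict: "time": time; "q": joint angles; "qvel": joint speeds; "joint_torque": joint torques, N m; "position": TCP position; "ee_rot": TCP orientation; "force": force on the tool from outside, world axes, zero at the start; "torque": the same for the moment, N m; "grip_width": opening from 0.0 (shut) to 1.0 (fully open); "grasp_force": force on a finger pad.
Only numpy, scipy, OpenCV 4.12 (cv2) and the standard library are available. Lean on these libraries where they do the work, as an engineer would, in place of code of your own. Each camera call takes 0.05 s, during which the arm holds its last target. There are 200 camera calls.

## Task

The handle of the small screw press that flattens our finished watercolours has been taken off: set its hub on the bare end of the screw, turn it under light pressure until its keyway drops over the key, and let the hub down fully home on the collar. Then screw the press down with it, clockwise seen from above, until it comes up hard, without forcing anything, and let go. Leave the glasses and the paint box where they are.

Things in the scene. Friction and masses are not known exactly. Their poses are not given: they have to be found in the camera images.
- press: Fixed grey cast screw press, 200 mm deep (x), 260 mm wide (y), sheets clamped between boards. Origin under its middle at table height, z up, its front faces its own -x; the screw's axis is vertical through the origin. Two columns stand 110 mm out at +y and -y, their nuts 159 mm high; the crosshead between them is 151 mm high.
- front (a point): Middle of the front edge of the press's bed, 100 mm from the screw's axis along -x of the press, 13 mm high. Clockwise from above tightens: the screw turns with a steady 0.2 N m, sinking unseeably little, and comes up hard, like a wall, when its key points straight to this side; the handle's keyed arm, leading by the play, is then about 0.1 rad past this direction.
- screw_end (a point): Top of the bare steel screw end, on its axis, 206 mm high: a plain round upright end 24 mm in diameter from the collar up, its last 6 mm tapered to 17 mm. Fixed axes as the press: it does not turn with the screw.
- key_top (a point): On the screw's axis at the height of the key's top, 178 mm. One square key, 8 mm wide, sticks out 5 mm sideways from the plain end, 16 mm tall from the collar up. A hub rubbing lightly on it does not turn the screw. Its direction is not measured (this point has the press's axes): at the start it points between 0.55 and 2.95 rad counter-clockwise, seen from above, from the press's front direction.
- collar (a point): Centre of the flat top of the screw's collar (40 mm across, 10 mm thick), on the screw's axis, 162 mm high: where the hub's underside must end. Axes as the press.
- handle: Loose steel handle, about 0.45 kg, standing on its hub on the table. Origin on the bore's axis at the hub's underside, z up. Two round arms 12 mm thick run along +x and -x, 26 mm above the underside; the -x arm ends in a 24 mm steel ball 92 mm from the axis, the +x arm in an upright wooden knob 25 mm across, 92 mm from the axis, reaching 78 mm above the underside.
- hub_top (a point): Centre of the hub's top face, on its axis. The hub is an upright octagon, 44 mm across flats, 40 mm tall; flats facing +y and -y are free for a grip from above, across the arms. Through bore 26 mm; one keyway 9.5 mm wide, open at both ends, cut to 18.5 mm from the axis on the +x (wooden knob) side. On the key it has 0.05 to 0.12 rad of play each way.
- knob_arm (a point): On the axis of the keyed (+x) arm under the wooden knob, 92 mm from the hub's axis, 26 mm above the hub's underside; moves with the handle.
- tumbler: Tall clear glass tumbler, 72 mm across, 125 mm tall; origin under its centre. A bystander.
- jar: Short green glass, 68 mm across, 95 mm tall; origin under its centre. A bystander.
- paintbox: White watercolour pan box with its lid open, lying flat, 75 mm (146 mm with the lid, to +x) by 135 mm, 16 mm tall; origin under the middle of the pan tray. A bystander.

How it is judged (in metres and radians):
On the way, in this order (a step that is already met when the one before it is completed fails the run):
1. the hub sits fully home on the collar, its keyway over the key (z of handle in the frame of collar below 0.003 m and horizontal distance between handle and collar below 0.003 m and angle between handle's own z axis and vertical below 0.06 rad), for 0.1 s.
2. the press is screwed down hard: the keyed arm has come round just past the front (x of knob_arm in the frame of collar below -0.08 m and y of knob_arm in the frame of collar above 0.003 m and z of handle in the frame of collar below 0.003 m), for 0.1 s.
At the end, for the whole second after the job is handed in: Hub underside on the collar within 3 mm in height and 3 mm of the screw's axis, upright within 0.06 rad; screwed down hard: keyed arm to the press's front, its end at least 3 mm past straight ahead (the stop comes at about 10 mm); handle at rest and let go (all of step 2 and z of handle in the frame of collar above -0.003 m and horizontal distance between handle and collar below 0.003 m and angle between handle's own z axis and vertical below 0.06 rad and linear speed of handle below 0.02 m/s and contact force between the fingers and handle below 0.2 N); the robot touches nothing.
It fails at once if the hub is pressed hard on the screw or its key before it is home (over 50 N) (z of handle in the frame of collar above 0.004 m and contact force between handle and press above 50 N).
It fails at once if the seated handle is forced (over 130 N between handle and press, all contacts added) (contact force between handle and press above 130 N).
It fails at once if a bystander is pushed (more than 20 mm) (distance of any of tumbler, jar, paintbox from where it was at the start of the episode above 0.02 m).
It also fails if it takes over 72 s, if anything falls off the work surface, if the arm or the gripper's body presses on something with over 40 N, if the wrist force passes 120 N, or if a joint passes its speed limit or range.

## Working session

There is one attempt and no reset: what is moved stays moved. The work goes in short steps, Python scripts to look and compute and a shell command to move; the robot and the scene stay as the last step left them, time stands still between calls to the robot, and variables do not carry over. Pictures are saved under pics/ and viewed, at most 10 in all, crops included, and the job is handed in when it is done.

```bash
mkdir -p pics; ls
python3 - <<'E'
from rig import robot, get_image
import cv2,numpy as np
s=robot.sense();print({k:np.round(v,3) for k,v in s.items()})
for n in("scene","top","wrist"):
    i=get_image(n);cv2.imwrite(f'pics/{n}0.png',i["color"][:,:,::-1]);print(n,i["mtx"].round(1).tolist(),i["R"].round(3).tolist(),i["t"].round(1))
E
```

```text
inch.py
pics
rig.py
{'time': np.float64(0.0), 'q': array([ 1.206,  0.351,  1.652, -0.   ,  1.139, -0.085]), 'qvel': array([ 0.002, -0.   ,  0.   , -0.002,  0.   , -0.001]), 'joint_torque': array([ 1.0000e-03, -5.0611e+01, -2.9140e+01, -0.0000e+00,  5.0000e-03,
        0.0000e+00]), 'position': array([151.726, 528.309, 230.74 ]), 'ee_rot': array([ 0.139,  0.99 , -0.001, -0.   ]), 'force': array([-0.372,  0.127, -0.648]), 'torque': array([ 0.011,  0.017, -0.006]), 'grasp_force': np.float64(0.0), 'grip_width': np.float64(1.005)}
scene [[504.7, 0.0, 321.8], [0.0, 504.7, 197.4], [0.0, 0.0, 1.0]] [[-0.859, 0.512, 0.01], [0.416, 0.708, -0.571], [-0.299, -0.486, -0.821]] [ 482.8 -182.5 1574.4]
top [[428.5, 0.0, 325.2], [0.0, 428.5, 197.5], [0.0, 0.0, 1.0]] [[0.018, -1.0, -0.006], [-0.999, -0.017, -0.051], [0.051, 0.007, -0.999]] [  18.3  590.3 1201.1]
wrist [[313.4, 0.0, 317.8], [0.0, 313.4, 200.0], [0.0, 0.0, 1.0]] [[0.275, 0.961, -0.001], [0.927, -0.265, 0.266], [0.255, -0.074, -0.964]] [-549.7  -36.2  378.3]
```

View pics/scene0.png

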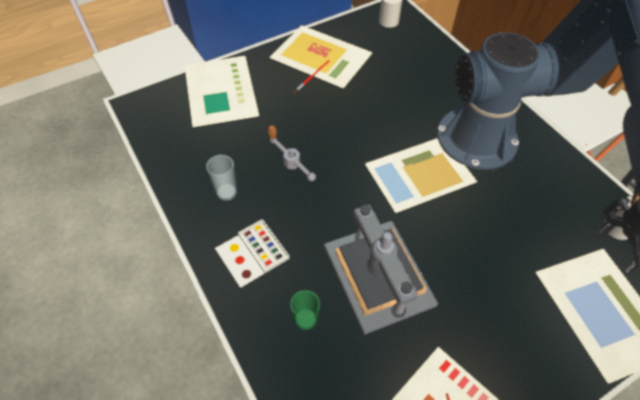

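View pics/top0.png

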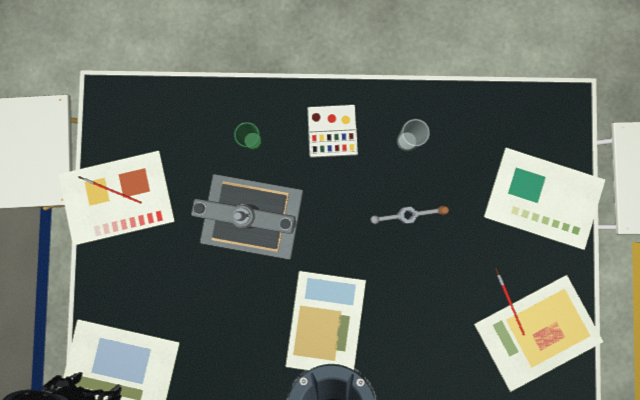

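The top view shows the press at about (243,217), its columns at (199,208) and (287,224). The handle's hub is at (408,215), with the wooden knob at (445,210) and the ball at (375,219). The glasses and paint box lie farther out, along the top of the picture. Next I'll enlarge the two views.

Run:
```python
import cv2,numpy as np
t=cv2.imread('pics/top0.png');s=cv2.imread('pics/scene0.png')
f=lambda im,x,y,w,h,k:cv2.resize(im[y:y+h,x:x+w],None,fx=k,fy=k,interpolation=cv2.INTER_CUBIC)
a=np.hstack([f(t,185,165,130,100,3),f(t,362,190,100,50,4)[:, :400] if 0 else cv2.copyMakeBorder(f(t,362,190,100,50,4),0,100,0,0,0)])
b=np.hstack([f(s,315,195,130,100,3),cv2.copyMakeBorder(f(s,255,110,100,75,4),0,0,0,0,0)])
cv2.imwrite('pics/c1.png',np.vstack([a,b])[:, :800]);print(a.shape,b.shape)
```

```text
(300, 790, 3) (300, 790, 3)
```

View pics/c1.png

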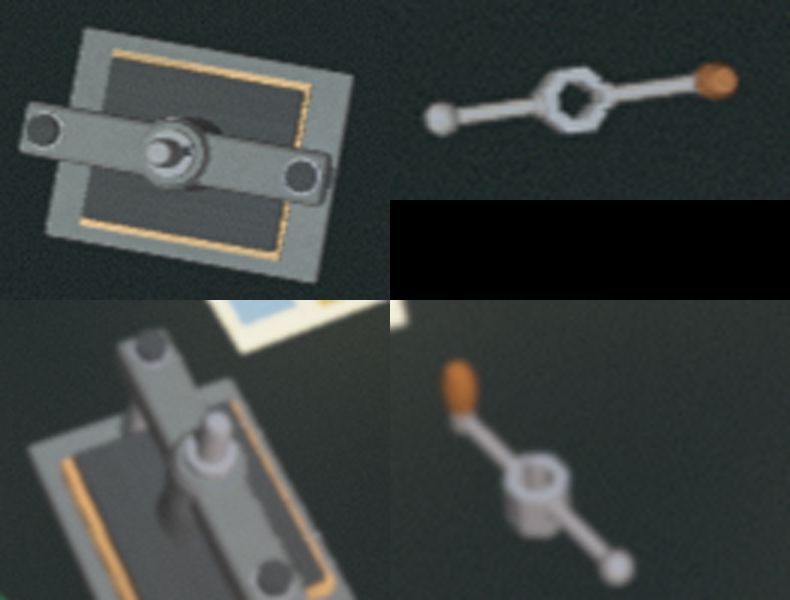

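The crops show the screw end top at top (237.3,216) and scene (387.3,235), with a dark key pointing right. The hub top is at top (408,215) and scene (291.8,154.5), and the ball at top (374.5,220) and scene (311.8,176.8). Nuts are at top (199.3,208.3) and (285.3,224), and at scene (365.5,211.5) and (406.5,287.5).

```bash
cat > h.py <<'E'
from rig import robot, get_image
import cv2,numpy as np,pickle
from scipy.spatial.transform import Rotation as Rot
def P(i): return i["mtx"]@np.c_[i["R"],i["t"]]
def tri(obs):  # [(img,(u,v))...]
    A=np.vstack([[u*P(i)[2]-P(i)[0],v*P(i)[2]-P(i)[1]] for i,(u,v) in obs]); A/=np.linalg.norm(A[:,:3],axis=1)[:,None]
    return np.linalg.lstsq(A[:,:3],-A[:,3],rcond=None)[0]
def atz(i,u,v,z):
    d=i["R"].T@np.linalg.inv(i["mtx"])@[u,v,1]; c=-i["R"].T@i["t"]; return c+d*(z-c[2])/d[2]
def proj(i,X): p=P(i)@np.r_[X,1]; return p[:2]/p[2]
def grab(n,name=None):
    i=get_image(n)
    if name: cv2.imwrite(f'pics/{name}.png',i["color"][:,:,::-1]); pickle.dump(i,open(f'pics/{name}.pkl','wb'))
    return i
def tool(X,yaw=None):  # world target -> tool-axis displacement
    s=robot.sense();R=Rot.from_quat(s["ee_rot"]); d=R.inv().apply(np.array(X)-s["position"]); y=R.as_matrix()[:,1]
    return d.round(1), np.arctan2(y[1],y[0]).round(4)
E
python3 - <<'E'
from h import *
T=grab("top","t1");S=grab("scene","s1")
for n,a,b,z in[("screw",(237.3,216),(387.3,235),206),("hub",(408,215),(291.8,154.5),40),("ball",(374.5,220),(311.8,176.8),26),("nut+",(199.3,208.3),(365.5,211.5),159),("nut-",(285.3,224),(406.5,287.5),159)]:
    print(n,tri([(T,a),(S,b)]).round(1),atz(T,*a,z).round(1),atz(S,*b,z).round(1))
print("knob",atz(T,443.7,210,78).round(1)); print("keytip",atz(T,185+183/3,165+150/3,178))
print(tool([0,0,0]))
E
```

```text
screw [533.1 234.7 212.4] [532.3 236.6 206. ] [531.2 231.4 206. ]
hub [ 544.4 -200.7   46.6] [ 544.2 -201.7   40. ] [ 542.3 -205.9   40. ]
ball [ 529.3 -110.4   31.7] [ 528.7 -110.6   26. ] [ 527.7 -114.6   26. ]
nut+ [578.  256.7 378.1] [550.1 342.4 159. ] [518.1 130.2 159. ]
nut- [ 465.8  203.3 -173.6] [514.7 126.1 159. ] [551.2 342.9 159. ]
knob [ 558.8 -290.2   78. ]
keytip [535.25272446 221.24559483 178.        ]
(array([  -0. , -549.7,  231.3]), np.float64(1.291))
```

Units first: shifts go in shares of 200 mm and turns go in shares of 90 degrees. So -29 mm / 200 = -0.145, -28 mm / 200 = -0.14.

```bash
python3 inch.py '[[1,[-0.14,-0.145,0],0],[1,[-0.14,-0.145,0],0],[1,[-0.14,-0.145,0],0],[1,[-0.14,-0.145,0],0],[1,[-0.14,-0.145,0],0],[1,[-0.14,-0.145,0],0],[1,[-0.14,-0.145,0],0],[1,[-0.14,-0.145,0],0],[1,[-0.14,-0.145,0],0],[1,[-0.14,-0.145,0],0],[1,[-0.14,-0.145,0],0],[1,[-0.14,-0.145,0],0],[1,[-0.14,-0.145,0],0],[1,[-0.14,-0.145,0],0],[1,[-0.14,-0.145,0],0],[1,[-0.14,-0.145,0],0],[1,[-0.14,-0.145,0],0],[1,[-0.14,-0.145,0],0],[1,[-0.14,-0.145,0],0],[1,[-0.14,-0.145,0],0]]'
python3 inch.py '[[1,[0,0,0.04],0.0764],[1,[0,0,0.04],0.0764],[1,[0,0,0.04],0.0764],[1,[0,0,0.04],0.0764],[1,[0,0,0.04],0.0764],[1,[0,0,0.04],0.0764],[1,[0,0,0.04],0.0764],[1,[0,0,0.04],0.0764],[1,[0,0,0.04],0.0764],[1,[0,0,0],0.0255],[1,[0,0,0],0],[1,[0,0,0],0]]'
python3 -c "
from h import *
print(tool([544,-203,150]))
i=grab('wrist','w1');print(proj(i,[544,-203,40]),proj(i,[559,-290,78]),proj(i,[528.5,-112,26]))"
```

```text
time: 1.92
position: [530.4, -185.5, 231.2]
ee_rot: [0.14, 0.99, 0.0, -0.0]
force: [0.1, 0.6, -0.1]
grip_width: 0.998
grasp_force: 0.0
time: 2.92
position: [529.9, -183.5, 159.3]
ee_rot: [0.643, 0.766, -0.0, -0.0]
force: [0.3, -0.3, -0.4]
grip_width: 0.999
grasp_force: 0.0
(array([-21.6,  10.5,   9.3]), np.float64(0.1729))
[328.35250955 217.68984289] [328.56326388 331.93094774] [329.34078947 108.93204248]
```

View pics/w1.png

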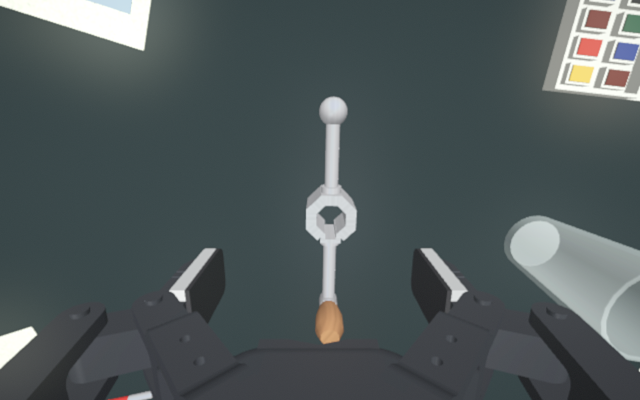

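The wrist view shows the hub top centre at (331,216), the ball at (333,111), and the knob foot on the arm at (328.5,297).

```bash
python3 -c "
from h import *
i=pickle.load(open('pics/w1.pkl','rb'))
h=atz(i,331,216,40);b=atz(i,333,111,26);k=atz(i,328.5,297,32)
print(h,b,k)
for d in(h-b,k-b,k-h):print(np.arctan2(d[1],d[0]))
T=pickle.load(open('pics/t1.pkl','rb'));print('3-view hub',tri([(i,(331,216)),(T,(408,215))]))
print(tool([h[0],h[1],11]))"
```

```text
[ 546.01142199 -201.05505168   40.        ] [ 531.86431929 -113.11960994   26.        ] [ 559.73903742 -285.96495744   32.        ]
-1.4112826069619646
-1.4109032989097563
-1.4105105241461178
3-view hub [ 544.92452657 -200.612792     43.09919728]
(array([-20. ,  12.7, 148.5]), np.float64(0.1729))
```

To row units: 30 mm / 200 = 0.15, 12.4 mm / 200 = 0.062, 0.013 rad / 1.5708 = 0.0083.

```bash
python3 inch.py '[[1,[-0.1,0.062,0],0.0083],[1,[0,0,0.15],0],[1,[0,0,0.15],0],[1,[0,0,0.15],0],[1,[0,0,0.15],0],[1,[0,0,0.1],0],[1,[0,0,0.0625],0],[1,[0,0,0],0],[0.3,[0,0,0],0],[0.3,[0,0,0],0],[0.3,[0,0,0],0],[0.3,[0,0,0],0],[0.3,[0,0,0],0],[0.3,[0,0,0],0],[0.3,[0,0,0],0],[0.3,[0,0,0],0]]' 40; python3 -c "
from h import *
print(tool([546,-201,6]),robot.sense()['force'],robot.sense()['torque'])"
```

```text
time: 4.3
position: [546.2, -201.4, 8.3]
ee_rot: [0.649, 0.761, 0.0, 0.001]
force: [-2.1, -0.1, 6.4]
grip_width: 0.51
grasp_force: 41.3
(array([ 0.5, -0.1,  2.3]), np.float64(0.1582)) [-2.08447217 -0.09099856  6.36247189] [ 0.0189681   0.33928396 -0.02440558]
```

To row units: -40 mm / 200 = -0.2, -35 mm / 200 = -0.175.

```bash
python3 inch.py '[[0.3,[0,0,-0.075],0],[0.3,[0,0,-0.175],0],[0.3,[0,0,-0.2],0],[0.3,[0,0,-0.2],0],[0.3,[0,0,-0.2],0],[0.3,[0,0,-0.2],0],[0.3,[0,0,-0.2],0],[0.3,[0,0,-0.025],0],[0.3,[0,0,0],0]]' ; python3 -c "
from h import *
i=pickle.load(open('pics/w1.pkl','rb'));c=-i['R'].T@i['t'];print(c-[529.9,-183.5,159.3],i['R'][2])
print(robot.sense()['force'],robot.sense()['torque'])
print(tool([533,235,260]))"
```

```text
time: 5.05
position: [546.2, -201.4, 264.7]
ee_rot: [0.649, 0.761, 0.001, 0.003]
force: [0.3, 0.2, -5.0]
grip_width: 0.512
grasp_force: 42.8
[-10.35413173  66.01357103 142.99778761] [ 0.04598611 -0.26169075 -0.96405562]
[ 0.34567736  0.18124409 -5.03617161] [ 0.0036157  -0.02717717 -0.00618876]
(array([433. ,  55.7,   3.6]), np.float64(0.1581))
```

To row units: 34 mm / 200 = 0.17.

```bash
python3 inch.py '[[0.3,[0.17,0,0],0],[0.3,[0.17,0,0],0],[0.3,[0.17,0,0],0],[0.3,[0.17,0,0],0],[0.3,[0.17,0,0],0],[0.3,[0.17,0,0],0],[0.3,[0.17,0,0],0],[0.3,[0.17,0,0],0],[0.3,[0.17,0,0],0],[0.3,[0.17,0,0],0],[0.3,[0,0,0],0],[0.3,[0,0,0],0],[0.3,[0,0,0],0]]' ; python3 -c "
from h import *
i=grab('wrist','w2');print(proj(i,[533,235,206]),tool([533,235,260]))"
python3 inch.py '[[0.3,[0,0.14,0],0],[0.3,[0,0.14,0],0],[0.3,[0,0.14,0],0],[0.3,[0,0.14,0],0],[0.3,[0,0,0],0],[0.3,[0,0,0],0],[0.3,[0,0,0],0]]' ; python3 -c "
from h import *
i=grab('wrist','w3');print(proj(i,[533,235,206]))
a=cv2.imread('pics/w2.png');b=cv2.imread('pics/w3.png')
p=proj(pickle.load(open('pics/w2.pkl','rb')),[533,235,206]).astype(int);q=proj(i,[533,235,206]).astype(int)
def c(a,p):
  x=int(np.clip(p[0]-65,0,510));y=int(np.clip(p[1]-60,0,250));print(x,y);return cv2.resize(a[y:y+150,x:x+130],None,fx=3,fy=3,interpolation=cv2.INTER_CUBIC)
cv2.imwrite('pics/c2.png',np.hstack([c(a,p),c(b,q)]))"
```

```text
time: 6.13
position: [491.4, 134.3, 260.3]
ee_rot: [0.649, 0.761, -0.001, -0.001]
force: [0.1, 0.5, -3.8]
grip_width: 0.506
grasp_force: 42.6
[413.68032438  67.55912087] (array([93.4, 56.7,  0.5]), np.float64(0.1575))
time: 6.77
position: [602.2, 151.2, 261.0]
ee_rot: [0.65, 0.76, -0.001, -0.001]
force: [0.4, -0.1, -3.7]
grip_width: 0.51
grasp_force: 43.4
[221.79372612  66.26765259]
348 7
156 6
```

View pics/c2.png

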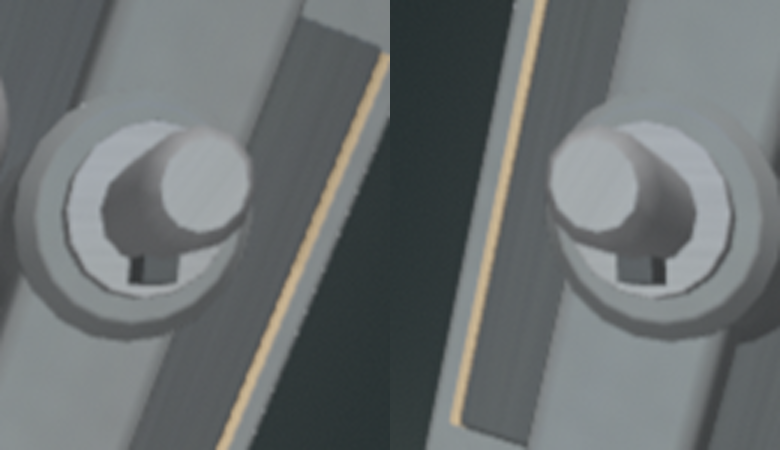

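The screw's top face is centred at w2 (416.3,66.5) and w3 (224,66.7). The key's outer edge is at w2 (401,101.7) and w3 (238,100.7), pointing along the tool's -x, close to the keyway's own direction.

```bash
python3 -c "
from h import *
a,b=[pickle.load(open(f'pics/w{k}.pkl','rb')) for k in(2,3)]
s=tri([(a,(416.3,66.6)),(b,(224,66.7))]);print('screw',s,atz(a,416.3,66.6,206),atz(b,224,66.7,206))
k=tri([(a,(401.3,101.7)),(b,(238,100.7))]);print('key',k,[ (atz(a,401.3,101.7,z)+atz(b,238,100.7,z))/2 for z in(178,162)])
d=k-s;print(np.arctan2(d[1],d[0]))
# key parallel edges
for im,l in((a,[(140,284),(178,284)]),(b,[(227,284),(265,284)])):
  o=(348,7) if im is a else (156,6)
  print([atz(im,x/3+o[0],y/3+o[1],170)[:2] for x,y in l])
print(tool([s[0],s[1],250]),robot.sense()['position'])
i=grab('wrist');print(proj(i,s))
"
```

```text
screw [534.37779068 235.31357622 206.37302802] [534.38515852 235.74937315 206.        ] [534.29695716 234.96749878 206.        ]
key [537.10985159 217.29823215 177.69141506] [array([537.10628135, 217.28619775, 178.        ]), array([537.06887091, 217.87277754, 162.        ])]
-1.420291235608971
[array([534.31045574, 217.2056276 ]), array([543.18791264, 218.63267265])]
[array([530.75046222, 216.54239728]), array([539.66583497, 217.95889497])]
(array([ 93.5, -53.7,  11.4]), np.float64(0.157)) [602.07469159 151.41706711 261.36495881]
[224.45551871  66.52022924]
```

To row units: 24 mm / 200 = 0.12, 21 mm / 200 = 0.105.

```bash
python3 inch.py '[[0.3,[0.12,-0.065,0],0],[0.3,[0.12,-0.065,0],0],[0.3,[0.12,-0.065,0],0],[0.3,[0.105,-0.0735,0],0],[0.3,[0,0,0.05],0],[0.3,[0,0,0.05],0],[0.3,[0,0,0.05],0],[0.3,[0,0,0],0],[0.3,[0,0,0],0],[0.3,[0,0,0],0]]' ; python3 -c "
from h import *
i=grab('wrist','w4');print(tool([534.3,235.3,230]),robot.sense()['force'])
s=robot.sense()['position'];print(proj(i,s+[0,0,31]))"
```

```text
time: 7.7
position: [535.5, 235.2, 231.9]
ee_rot: [0.649, 0.76, 0.0, 0.0]
force: [-0.3, 0.2, -3.7]
grip_width: 0.505
grasp_force: 43.2
(array([ 0.2, -1.2,  2.1]), np.float64(0.1572)) [ 0.13262034 -0.67202664 -4.62602944]
[315.02651124 286.48501571]
```

View pics/w4.png

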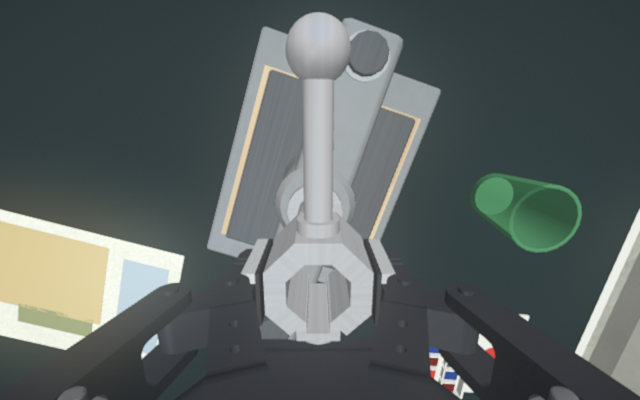

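The wrist view shows the hub held square between the pads, its top centre near (318,287), about 1 mm right of the TCP. The bore is above the screw end.

To row units: 5 mm / 200 = 0.025, -1.8 mm / 200 = -0.009.

```bash
python3 inch.py '[[0.3,[0.001,-0.009,0.025],0],[0.3,[0,0,0.025],0],[0.3,[0,0,0.025],0],[0.3,[0,0,0.02],0],[0.3,[0,0,0.015],0],[0.3,[0,0,0.015],0],[0.3,[0,0,0],0],[0.3,[0,0,0],0]]' ; python3 -c "
from h import *
s=robot.sense();print(tool([534.3,235.3,170]),s['force'],s['torque'])"
```

```text
time: 8.42
position: [533.0, 235.8, 206.6]
ee_rot: [0.649, 0.761, -0.0, -0.0]
force: [-0.5, 3.6, -5.2]
grip_width: 0.511
grasp_force: 43.4
(array([-0.8,  1.2, 36.6]), np.float64(0.1581)) [-0.5171896   3.60153539 -5.20190744] [ 0.46276086  0.10024346 -0.00991306]
```

To row units: 4 mm / 200 = 0.02, 0.8 mm / 200 = 0.004.

```bash
python3 inch.py '[[0.3,[0.004,0.0025,0.02],0],[0.3,[0,0,0.02],0],[0.3,[0,0,0.02],0],[0.3,[0,0,0.02],0],[0.3,[0,0,0],0],[0.3,[0,0,0],0]]' ; python3 -c "
from h import *
s=robot.sense();print(tool([534.3,235.3,170]),s['force'],s['torque'])"
```

```text
time: 8.92
position: [533.3, 236.4, 190.4]
ee_rot: [0.649, 0.761, -0.0, -0.0]
force: [-1.1, 1.0, -4.9]
grip_width: 0.512
grasp_force: 43.4
(array([-1.2,  0.8, 20.4]), np.float64(0.158)) [-1.06530257  1.02231694 -4.9469088 ] [0.07015001 0.21928295 0.07752109]
```

To row units: 2 mm / 200 = 0.01, 1 mm / 200 = 0.005.

```bash
python3 inch.py '[[0.3,[0,0,0.01],0],[0.3,[0,0,0.005],0],[0.3,[0,0,0.005],0],[0.3,[0,0,0.005],0],[0.3,[0,0,0.005],0],[0.3,[0,0,0],0],[0.3,[0,0,0],0]]' ; python3 -c "
from h import *
s=robot.sense();print(s['force'],s['torque'])"
```

```text
time: 9.5
position: [533.4, 236.5, 184.6]
ee_rot: [0.649, 0.761, -0.0, -0.0]
force: [-1.4, 1.4, -4.6]
grip_width: 0.51
grasp_force: 43.5
[-1.37258322  1.4192474  -4.5918813 ] [ 0.2521414   0.29650636 -0.03929014]
```

To row units: 1 mm / 200 = 0.005.

```bash
python3 inch.py '[[0.3,[0,0,0.005],0],[0.3,[0,0,0.005],0],[0.3,[0,0,0.005],0],[0.3,[0,0,0],0],[0.3,[0,0,0],0]]' ; python3 inch.py '[[0.3,[0,0,0.005],0],[0.3,[0,0,0.005],0],[0.3,[0,0,0.005],0],[0.3,[0,0,0],0],[0.3,[0,0,0],0]]'
```

```text
time: 9.92
position: [533.4, 236.4, 181.6]
ee_rot: [0.649, 0.761, -0.0, -0.0]
force: [-2.8, 1.0, -3.7]
grip_width: 0.506
grasp_force: 43.6
time: 10.33
position: [533.4, 236.4, 178.6]
ee_rot: [0.649, 0.761, -0.0, -0.0]
force: [-4.9, 1.7, -2.9]
grip_width: 0.51
grasp_force: 43.6
```

To row units: 1 mm / 200 = 0.005, -0.6 mm / 200 = -0.003.

```bash
python3 inch.py '[[0.3,[0.001,-0.003,0.005],0],[0.3,[0,0,0.005],0],[0.3,[0,0,0.005],0],[0.3,[0,0,0.005],0],[0.3,[0,0,0.005],0],[0.3,[0,0,0.005],0],[0.3,[0,0,0],0],[0.3,[0,0,0],0]]'; python3 inch.py '[[0.3,[0,0,0.005],0],[0.3,[0,0,0.0035],0],[0.3,[0,0,0.0025],0],[0.3,[0,0,0],0],[0.3,[0,0,0],0]]'
```

```text
time: 11.0
position: [532.9, 236.6, 172.7]
ee_rot: [0.649, 0.761, -0.0, 0.0]
force: [-0.2, -0.2, -3.4]
grip_width: 0.507
grasp_force: 43.5
time: 11.42
position: [532.9, 236.6, 170.6]
ee_rot: [0.649, 0.761, -0.0, -0.0]
force: [-0.1, -0.1, -4.0]
grip_width: 0.509
grasp_force: 43.5
```

To row units: 0.5 mm / 200 = 0.0025.

```bash
python3 inch.py '[[0.3,[0,0,0.0025],0],[0.3,[0,0,0.0025],0],[0.3,[0,0,0],0],[0.3,[0,0,0],0]]'; python3 inch.py '[[0.3,[0,0,0.0025],0],[0.3,[0,0,0.0025],0],[0.3,[0,0,0],0],[0.3,[0,0,0],0]]'
```

```text
time: 11.75
position: [533.0, 236.6, 170.3]
ee_rot: [0.649, 0.761, 0.0, 0.0]
force: [-4.4, -0.8, 6.5]
grip_width: 0.508
grasp_force: 44.5
time: 12.08
position: [533.0, 236.6, 170.3]
ee_rot: [0.649, 0.761, 0.0, 0.0]
force: [-8.0, -2.5, 15.0]
grip_width: 0.511
grasp_force: 45.8
```

To row units: -1.2 mm / 200 = -0.006, 0.08 rad / 1.5708 = 0.0509.

```bash
python3 inch.py '[[0.3,[0,0,-0.006],0],[0.3,[0,0,0],0.0318],[0.3,[0,0,0],0.0509],[0.3,[0,0,0],0.0509],[0.3,[0,0,0],0.0509],[0.3,[0,0,0],0.0509],[0.3,[0,0,0],0],[0.3,[0,0,0],0]]' 50; python3 -c "
from h import *
s=robot.sense();print(tool([534.3,235.3,170]),s['force'],s['torque'],s['q'])"
```

```text
time: 12.75
position: [534.5, 236.7, 170.5]
ee_rot: [0.778, 0.628, 0.002, 0.001]
force: [5.8, -0.2, -0.8]
grip_width: 0.505
grasp_force: 51.8
(array([-1.5,  0.1,  0.5]), np.float64(-0.2125)) [ 5.83680757 -0.18903972 -0.76578426] [-0.0614576  -1.01822466  0.04171207] [ 3.37572451e-01  4.78079749e-01  1.62151892e+00 -6.81148593e-04
  1.03774427e+00  5.50376939e-01]
```

To row units: 0.8 mm / 200 = 0.004, 0.08 rad / 1.5708 = 0.0509.

```bash
python3 inch.py '[[0.3,[0,0.004,0],0.0318],[0.3,[0,0,0],0.0509],[0.3,[0,0,0],0.0509],[0.3,[0,0,0],0.0509],[0.3,[0,0,0],0.0509],[0.3,[0,0,0],0],[0.3,[0,0,0],0]]'; python3 -c "
from h import *
s=robot.sense();print(tool([534.3,235.3,170]),s['force'],s['torque'])"
```

```text
time: 13.33
position: [535.2, 236.1, 170.4]
ee_rot: [0.88, 0.474, 0.002, 0.001]
force: [4.9, -2.7, 0.8]
grip_width: 0.507
grasp_force: 52.0
(array([-1.2, -0.3,  0.4]), np.float64(-0.5825)) [ 4.91386905 -2.69797008  0.8425363 ] [-0.58061933 -0.80581766  0.07516906]
```

To row units: 0.7 mm / 200 = 0.0035, 0.1 rad / 1.5708 = 0.0637.

```bash
python3 inch.py '[[0.3,[0,0.0035,0],0.0637],[0.3,[0,0,0],0.0637],[0.3,[0,0,0],0.0637],[0.3,[0,0,0],0.0637],[0.3,[0,0,0],0.0637],[0.3,[0,0,0],0],[0.3,[0,0,0],0]]'; python3 -c "
from h import *
s=robot.sense();print(tool([534.3,235.3,170]),s['force'],s['torque'])"
```

```text
time: 13.92
position: [535.5, 235.1, 170.4]
ee_rot: [0.97, 0.242, 0.001, 0.001]
force: [3.4, -6.1, 3.0]
grip_width: 0.503
grasp_force: 52.2
(array([-0.9, -0.7,  0.4]), np.float64(-1.0825)) [ 3.43242137 -6.12633582  2.97130036] [-1.25119716 -0.46739915  0.0480235 ]
```

To row units: 0.8 mm / 200 = 0.004, -0.2 mm / 200 = -0.001, 0.1 rad / 1.5708 = 0.0637.

```bash
python3 inch.py '[[0.3,[0,0.004,-0.001],0.0637],[0.3,[0,0,0],0.0637],[0.3,[0,0,0],0.0637],[0.3,[0,0,0],0.0637],[0.3,[0,0,0],0.0509],[0.3,[0,0,0],0],[0.3,[0,0,0],0]]'; python3 -c "
from h import *
s=robot.sense();print(tool([534.3,235.3,170]),s['force'],s['torque'])"
```

```text
time: 14.5
position: [535.3, 234.0, 170.4]
ee_rot: [1.0, 0.004, 0.001, 0.001]
force: [0.7, -10.0, 3.6]
grip_width: 0.509
grasp_force: 52.3
(array([-1. , -1.3,  0.4]), np.float64(-1.5623)) [ 0.6590181  -9.98751897  3.56186007] [-1.64982821 -0.08738228  0.07393102]
```

To row units: 1.2 mm / 200 = 0.006, -0.2 mm / 200 = -0.001, 0.04 rad / 1.5708 = 0.0255.

```bash
python3 inch.py '[[0.3,[0,0.006,-0.001],0.0255],[0.3,[0,0,0],0.0255],[0.3,[0,0,0],0.0255],[0.3,[0,0,0],0.0255],[0.3,[0,0,0],0],[0.3,[0,0,0],0]]'; python3 -c "
from h import *
s=robot.sense();print(tool([534.3,235.3,170]),s['force'],s['torque'])"; python3 inch.py '[[0.3,[0,0,0],0.0191],[0.3,[0,0,0],0.0191],[0.3,[0,0,0],0],[0.3,[0,0,0],0]]'; python3 -c "
from h import *
s=robot.sense();print(tool([534.3,235.3,170]),s['force'],s['torque'])"
```

```text
time: 15.0
position: [535.1, 233.5, 170.4]
ee_rot: [0.997, -0.075, 0.0, 0.0]
force: [0.2, -5.2, 1.4]
grip_width: 0.508
grasp_force: 52.2
(array([-1.1, -1.7,  0.4]), np.float64(-1.7219)) [ 0.20621569 -5.21923619  1.38960229] [-1.01465433 -0.08225618  0.04468286]
time: 15.33
position: [535.0, 233.4, 170.4]
ee_rot: [0.994, -0.105, 0.0, 0.001]
force: [-0.4, -6.7, 0.9]
grip_width: 0.506
grasp_force: 52.3
(array([-1.1, -1.7,  0.4]), np.float64(-1.7817)) [-0.36360927 -6.6517306   0.89291534] [-1.05682099  0.02047545  0.05581436]
```

To row units: 0.02 rad / 1.5708 = 0.0127.

```bash
for k in 1; do python3 inch.py '[[0.3,[0,0,0],0.0127],[0.3,[0,0,0],0.0064],[0.3,[0,0,0],0]]'; python3 -c "
from h import *
s=robot.sense();print(tool([534.3,235.3,170]),s['force'],s['torque'])"; python3 inch.py '[[0.3,[0,0,0],0.0127],[0.3,[0,0,0],0.0064],[0.3,[0,0,0],0]]' >/dev/null; python3 -c "
from h import *
s=robot.sense();print(tool([534.3,235.3,170]),s['force'],s['torque'])"; done
```

```text
time: 15.58
position: [535.0, 233.3, 170.4]
ee_rot: [0.993, -0.12, 0.0, 0.001]
force: [-0.0, -7.2, 2.8]
grip_width: 0.506
grasp_force: 52.3
(array([-1.1, -1.8,  0.4]), np.float64(-1.8121)) [-0.02089407 -7.20597347  2.8493607 ] [-1.10768187  0.18244665  0.09921057]
(array([-1.1, -1.8,  0.4]), np.float64(-1.8421)) [-0.39131595 -7.54873952  2.22490224] [-1.19294574  0.1848342   0.08910845]
```

To row units: 0.5 mm / 200 = 0.0025, 0.02 rad / 1.5708 = 0.0127.

```bash
python3 inch.py '[[0.3,[0,0.0025,0],0.0127],[0.3,[0,0,0],0],[0.3,[0,0,0],0]]' >/dev/null; python3 -c "
from h import *
s=robot.sense();print(tool([534.3,235.3,170]),s['force'],s['torque'])"; python3 inch.py '[[0.3,[0,0,0],0.0127],[0.3,[0,0,0],0],[0.3,[0,0,0],0]]' >/dev/null; python3 -c "
from h import *
s=robot.sense();print(tool([534.3,235.3,170]),s['force'],s['torque'])
i=grab('wrist','w5')"
```

```text
(array([-1.1, -1.9,  0.4]), np.float64(-1.8615)) [ 0.79868087 -5.44828341  2.56713911] [-1.05894364  0.02260304  0.12016839]
(array([-1.1, -2. ,  0.4]), np.float64(-1.8808)) [ 0.66272588 -6.44254341  2.77847326] [-1.24336623  0.02730761  0.44086544]
```

View pics/w5.png

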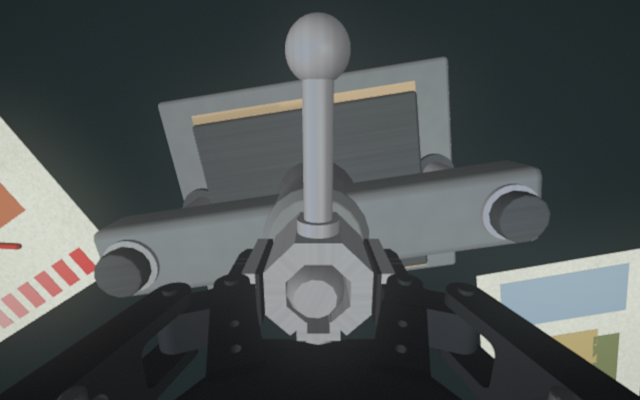

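The wrist view shows the hub down on the collar with the screw end in the bore, the handle square in the grip, and the keyed arm toward the press's front. The torque has started to rise steeply, so I'll confirm with one tiny step.

To row units: 0.012 rad / 1.5708 = 0.0076.

```bash
python3 inch.py '[[0.3,[0,0,0],0.0076],[0.3,[0,0,0],0],[0.3,[0,0,0],0]]' >/dev/null; python3 -c "
from h import *
s=robot.sense();print(tool([534.3,235.3,170]),s['force'],s['torque'])
i=pickle.load(open('pics/w5.pkl','rb'));a=atz(i,121,271,159);b=atz(i,518,217,159);d=a-b
print(a,b,np.linalg.norm(d),np.arctan2(d[1],d[0])-np.pi/2)"
```

```text
(array([-1.1, -2. ,  0.4]), np.float64(-1.8922)) [-0.54087907 -6.68044026  3.37357975] [-1.3475109   0.08378636  0.73027881]
[553.89810787 339.57511841 159.        ] [519.10795355 129.09069759 159.        ] 213.34021244184777 -0.16380514788026357
```

To row units: -30 mm / 200 = -0.15, -20 mm / 200 = -0.1, -0.02 rad / 1.5708 = -0.0127.

```bash
python3 inch.py '[[0.3,[0,0.0025,0],-0.0127],[0.3,[0,0,0],0],[0.6,[0,0,0],0],[0.8,[0,0,0],0],[0.9,[0,0,0],0],[0.9,[0,0,0],0],[0.9,[0,0,0],0],[0.9,[0,0,-0.025],0],[0.9,[0,0,-0.075],0],[0.9,[0,0,-0.15],0],[0.9,[0,0,-0.15],0],[0.9,[0,0,-0.15],0],[0.9,[0,0,-0.1],0],[0.9,[0,0,0],0],[0.9,[0,0,0],0]]'; python3 -c "
from h import *
i=grab('wrist','w6');grab('top','t6');print([proj(i,[534.3,235.3,z]) for z in (202,162)])"
```

```text
time: 17.88
position: [534.6, 233.3, 301.3]
ee_rot: [0.989, -0.151, 0.001, -0.001]
force: [0.3, 0.1, -1.0]
grip_width: 0.898
grasp_force: 0.0
[array([315.83571152, 203.21051837]), array([316.15779193, 191.40028316])]
```

View pics/w6.png

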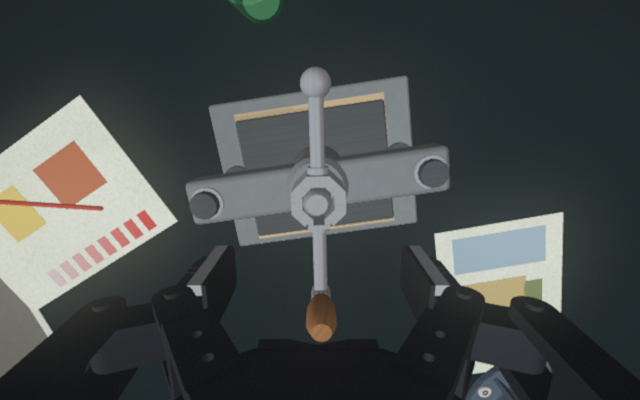

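The handle stays on the screw with the fingers clear. The ball is at (315.5,83), the knob foot at (320,295), and the nuts at (205,206) and (433,173).

```bash
python3 -c "
from h import *
i=pickle.load(open('pics/w6.pkl','rb'))
b=atz(i,315.5,83,188);k=atz(i,320,295,194);p=atz(i,205,206,159);q=atz(i,433,173,159);h=atz(i,316.5,201,202)
f=lambda d:np.arctan2(d[1],d[0])
print(b,k,p,q,h);py=f(p-q)-np.pi/2;print('press yaw',py,'past front',(f(k-b)-(np.pi+py)+np.pi)%(2*np.pi)-np.pi)"
```

```text
[622.37878083 208.05354339 188.        ] [448.77601957 258.24575334 194.        ] [551.38228651 340.58571953 159.        ] [518.23055968 127.46893237 159.        ] [535.90147031 234.23891189 202.        ]
press yaw -0.15431981409955098 past front -0.12712663848803363
```

The keyed arm is about 0.13 rad past the front, clockwise, and the hub is home. Handing in.

```bash
python3 -c "
from rig import robot, get_image
print(robot.hand_in())"
```

```text
the job is handed in; nothing more can be done
None
```

The handle is on the screw with its hub home on the collar. The press is screwed down hard, the keyed arm about 0.13 rad past the front, the handle is released, and the job is handed in; hand-in returned no verdict.

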